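# Put the sanding ball away and shut the drawer

### The job

Put the larger of the two wooden sanding balls away: lower it gently into the large empty compartment of the open drawer and let go, do not drop it in. Then push the drawer fully home, past its catch until it seats, without slamming it. Leave everything else on the bench where it is.

Things in the scene. Friction and masses are not known exactly. Their poses are not given: they have to be found in the camera images.
- chest: low fixed wooden bench chest, 250 deep (x) x 250 wide (y) x 118 mm high, with one drawer in its front (-x) side. Origin: centre of its underside; x points from front to back, so the drawer opens along the chest's -x. The front plane is 125 mm before the origin
- drawer (a joint): drawer opening in m: 0 fully home, 0.20 out at its stop; starts 0.15 to 0.19. A sprung roller catch resists (about 5 N) from 20 mm to 8 mm; past that it pulls the drawer home to 0 and keeps it there. Runs easily (about 1 N) elsewhere
- drawer_front (a point): middle of the top edge of the drawer's front panel, on its outer (-x) face; the panel is 222 wide, 88 high, 12 mm thick, its top 105 mm above the bench. A brass knob (26 mm wide, sticking out 19 mm) sits 45 mm below this point: push above or beside it. Axes as the chest's. With the drawer home the outer face is flush with the chest's front plane
- well (a point): the large empty compartment of the drawer: 135 (x) x 130 (y) mm inside, plywood walls 6 mm thick that rise 64 mm above its floor (the front panel, its -x wall, rises 84 mm). It lies directly behind the front panel, on the drawer's +y side; the narrow compartment beside it holds racked tools. Origin: centre of its inner floor; axes as the chest's
- ball_center (a point): centre of the larger ball: plain turned wood, 62 mm diameter, about 100 g. It sits on a dark wooden ring-shaped rest, 56 mm diameter and 15 mm high, its centre 39 mm above the bench
- ball: the larger ball itself; its origin lies on its surface (use point ball_center)
- small_ball_center (a point): centre of the smaller ball, same wood, 44 mm diameter, on a similar rest of 42 mm diameter; stays where it is
- glue_jar: glass jar, 64 mm diameter, 85 mm high, standing on the bench; origin under its centre; stays where it is
- jug: white plastic mug, 90 mm diameter, 110 mm high, with a handle; origin under its centre; stays where it is
- sanding_block: cork sanding block 55 x 110 x 28 mm lying on the chest's top, about its middle; origin under its centre; stays where it is
- mallet: wooden mallet lying on the bench to the left; stays where it is
- plane: wooden hand plane, 140 mm long, on the bench to the right; stays where it is
- rib_blank: thin wooden strip, 200 x 35 x 6 mm, on the bench to the left; stays where it is
There are look-alikes about, which are no part of the job. Leave any blue or purple look-alike of the ball alone.

How it is judged:
On the way, in this order (a step that is already met when the one before it is completed fails the run):
1. the larger ball lies on the floor of the large compartment, let go, with the drawer still open (x of ball_center in the frame of well between -0.062 and 0.062 m and y of ball_center in the frame of well between -0.062 and 0.062 m and z of ball_center in the frame of well between 0 and 0.045 m and contact force between ball and the fingers below 0.1 N and linear speed of ball below 0.1 m/s and value of joint drawer above 0.05 m), for 0.2 s.
2. the drawer is seated home (value of joint drawer below 0.004 m), for 0.2 s.
At the end, for the whole second after the job is handed in: the drawer is home past its catch (opening under 4 mm), and the larger ball lies in the large compartment (its centre within 62 mm of the compartment's centre along x and y and under 45 mm above its floor), at rest (under 0.1 m/s) (value of joint drawer below 0.004 m and x of ball_center in the frame of well between -0.062 and 0.062 m and y of ball_center in the frame of well between -0.062 and 0.062 m and z of ball_center in the frame of well between 0 and 0.045 m and linear speed of ball below 0.1 m/s); the robot touches nothing.
It fails at once if the ball is dropped or thrown in (it moves faster than 0.5 m/s inside the compartment) (x of ball_center in the frame of well between -0.062 and 0.062 m and y of ball_center in the frame of well between -0.062 and 0.062 m and z of ball_center in the frame of well below 0.064 m and linear speed of ball above 0.5 m/s).
It fails at once if the ball is pressed or knocked against the compartment with more than 60 N (contact force between ball and drawer above 60 N).
It fails at once if the drawer is slammed (it closes faster than 0.5 m/s) (velocity of joint drawer below -0.5 m/s).
It fails at once if another thing on the bench is moved by more than 30 mm (distance of any of small_ball_center, glue_jar, jug, sanding_block, mallet, plane, rib_blank from where it was at the start of the episode above 0.03 m).
It also fails if it takes over 56 s, if anything falls off the work surface, if the arm or the gripper's body presses on something with over 40 N, if the wrist force passes 120 N, or if a joint passes its speed limit or range.

### The arm

A 6-joint arm with a two-finger parallel gripper is mounted at the origin on the work surface. World frame = base frame: x ahead of the robot, y to its left, z up, the work surface at z = 0. Lengths are in m, angles in rad, forces in N, time in s.
With the tool pointing down it reaches from about 0.275 to 0.775 m from the base axis. Payload 14.6 kg.
Tool frame: the origin (TCP) lies at the very end of the fingers, on their centre line; the grasp point (between the pads) lies 19 mm behind it (env.hold_point_z is the distance from the TCP to the grasp point, in m); z points along the fingers, y is the line along which they close (so a half turn about z gives the same grasp; the last joint's range is limited). The gripper opens to 85 mm and grips with 20 to 120 N. Pads are 22 mm wide; open, the fingers measure 114 mm over their backs; the gripper's body (76 mm by 85 mm) begins 54 mm behind the grasp point. The pads swing forward as they close: fully open they stand 13 mm farther back than shut.
Start: joints at [1.057, 0.263, -0.048, 1.259, 0, 1.415], TCP at [0.184, 0.492, 0.231] pointing down, gripper open.
Joint ranges: [-2.65, 2.65], [-0.89, 1.7], [-1.18, 1.37], [-2.13, 2.11], [-1.35, 1.29], [-3.14, 3.14]. Speed limits (rad/s): [1.89, 1.89, 2.57, 2.79, 3.14, 3.14].

### API

Orientations are given as a unit quaternion [w, x, y, z].
In Python, from station import env, grab_frame, job_done gives the robot as it stands.
- The arm moves only by the shell command python3 -m pendant 'ROWS'. ROWS is JSON, a list of rows, each a list of 7 numbers: the turn, a rotation vector about the tool's x, y, z in rad, then the shift along the tool's x, y, z in cm, then the finger opening in cm, from 0 to 8.54. In form: [[wx, wy, wz, x, y, z, jaw], ...]. A call has 1 to 20 rows; each row shifts and turns the commanded pose from where the row before left it, along the tool's axes as they then stand; what a row does not reach is not made up. A row lasts 1/8 s, in which the tool goes at most 62.5 mm and 10.7 degrees, less where a joint would pass 70% of its speed; a pose out of reach is approached as far as the arm can. A call is refused whole if a number of a shift passes 6.25 or a number of a turn 0.188, either way. A call with a gripper value outside its range is refused whole. The fingers move at their own pace and stop on an object; the grip force is fixed at half the most. Time passes only in rows, so rows that do not move let the fingers close. It gives the time, the measured TCP pose, the force, the opening and the grip force at its end, in the units of the state.
- env.get_obs(): the state, without advancing time (a new reading comes with each control period).
- grab_frame(name): name is "scene" or "top" or "wrist"; returns a dict with "color" (420x560x3 uint8, blue, green, red), "fov_y" (degrees; the focal length in pixels is half the picture's height over the tangent of half this angle, whatever the lens; pixels are square), "cx", "cy" (the principal point, pixels), "distortion" ([k1, k2, p1, p2, k3] as OpenCV has them; the pictures are not rectified), "cam_to_world" (4x4, takes a point from camera to world coordinates); the wrist camera has in their place "mount" (4x4, takes a point from camera to tool coordinates, whose origin is the TCP and whose axes are the flange's). Camera axes: x right, y down, z forward; pixel columns grow to the right and rows downward; lengths in m; the calibration is good to about 2 mm. A picture is of the moment at which its call begins: read the wrist's pose just before it. There is no depth.
- job_done(): hands the job in; it is judged then, once.
The state is a dict: "t": time; "joint_pos": joint angles; "qvel": joint speeds; "effort": joint torques, N m; "eef_pos": TCP position; "ee_rot": TCP orientation; "ft_force": force on the tool from outside, world axes, zero at the start; "torque": the same for the moment, N m; "grip_width": finger opening in m; "finger_force": force on a finger pad.
Only numpy, scipy, OpenCV 4.12 (cv2) and the standard library are available. Lean on these libraries where they do the work, as an engineer would, in place of code of your own. Each camera call takes 0.05 s, during which the arm holds its last target. There are 200 camera calls.

## Working session

There is one attempt and no reset: what is moved stays moved. The work goes in short steps, Python scripts to look and compute and a shell command to move; the robot and the scene stay as the last step left them, time stands still between calls to the robot, and variables do not carry over. Pictures are saved under pics/ and viewed, at most 10 in all, crops included, and the job is handed in when it is done.

```bash
mkdir -p pics; ls
cat > h.py <<'E'
import numpy as np, cv2, json
from station import env, grab_frame, job_done
from scipy.spatial.transform import Rotation as R
def K(f):
    h=f["color"].shape[0]; fl=h/2/np.tan(np.radians(f["fov_y"])/2)
    return np.array([[fl,0,f["cx"]],[0,fl,f["cy"]],[0,0,1]])
def ray(f,px,T=None):
    T=np.array(f["cam_to_world"]) if T is None else T
    u=cv2.undistortPoints(np.array(px,float).reshape(-1,1,2),K(f),np.array(f["distortion"],float)).reshape(-1,2)
    d=np.c_[u,np.ones(len(u))]@T[:3,:3].T
    return T[:3,3],d/np.linalg.norm(d,axis=1)[:,None]
def plane(f,px,z,T=None):
    o,d=ray(f,px,T); return o+d*((z-o[2])/d[:,2])[:,None]
def tool(o):
    q=o["ee_rot"]; T=np.eye(4); T[:3,:3]=R.from_quat([q[1],q[2],q[3],q[0]]).as_matrix(); T[:3,3]=o["eef_pos"]; return T
E
python3 - <<'E'
from h import *
import pickle
o=env.get_obs(); print(o["t"],np.round(tool(o),3),env.hold_point_z)
F={}
for n in("scene","top"):
    f=grab_frame(n);F[n]=f;cv2.imwrite(f"pics/{n}0.png",f["color"]); print(n,np.round(f["cam_to_world"],3),f["fov_y"],f["distortion"])
pickle.dump(F,open("f0.pkl","wb"))
E
```

```text
pics
0.0 [[-0.936  0.351 -0.001  0.184]
 [ 0.351  0.936 -0.001  0.491]
 [ 0.    -0.001 -1.     0.231]
 [ 0.     0.     0.     1.   ]] 0.0187
scene [[-0.327  0.797 -0.507  1.245]
 [ 0.945  0.283 -0.164  0.238]
 [ 0.013 -0.533 -0.846  1.22 ]
 [ 0.     0.     0.     1.   ]] 55.74291016761129 [-0.10832441  0.          0.          0.          0.        ]
top [[ 0.011 -0.998  0.066  0.501]
 [-1.    -0.011  0.003 -0.002]
 [-0.002 -0.066 -0.998  1.388]
 [ 0.     0.     0.     1.   ]] 49.66150074962931 [-0.07057704  0.          0.          0.          0.        ]
```

View pics/scene0.png

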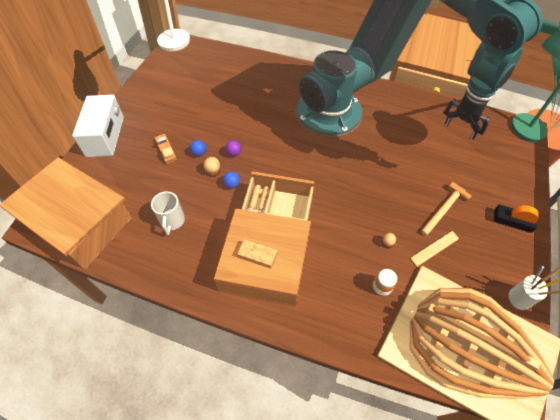

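View pics/top0.png

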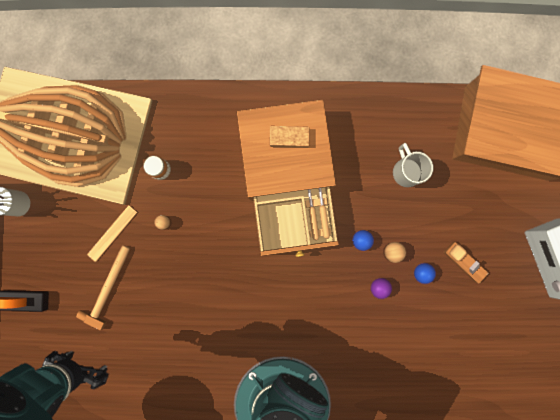

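Top view: plain wooden balls are at (396,252), among blue (363,240), blue (425,273) and purple (381,288), and at (163,222). The one at (396,252) looks larger and is natural wood, so it fits. I'll measure both and check with a crop.

Run:
```python
from h import *
import pickle
F=pickle.load(open("f0.pkl","rb")); f=F["top"]; im=f["color"]; g=F["scene"]
hsv=cv2.cvtColor(im,cv2.COLOR_BGR2HSV)
for n,(u,v) in dict(ball=(396,252),small=(163,222),b1=(363,240),b2=(425,273),p=(381,288)).items():
    hb=hsv[v-18:v+18,u-18:u+18].astype(int); c=hsv[v,u].astype(int)
    dh=abs(hb[...,0]-c[0]); m=((dh<12)&(hb[...,2]>110)&(hb[...,1]>60)).astype(np.uint8)
    cs,_=cv2.findContours(m,cv2.RETR_EXTERNAL,cv2.CHAIN_APPROX_NONE); k=max(cs,key=cv2.contourArea)
    (x,y),r=cv2.minEnclosingCircle(k); x+=u-18;y+=v-18
    P=plane(f,[(x,y)],0.039)[0]; d=np.linalg.norm(P-np.array(f["cam_to_world"])[:3,3])
    print(n,c,np.round([x,y,r],1),np.round(P,4),"diam mm",2000*r*d/K(f)[0,0])
for n,(u,v) in dict(ball=(212,167),small=(389,240)).items(): print("scene",n,plane(g,[(u,v)],0.039))
a=cv2.resize(im[180:310,230:460],None,fx=3.4,fy=3.4,interpolation=cv2.INTER_CUBIC)
cv2.imwrite("pics/crop.png",a[:600,:800])
```

```text
ball [ 18 125 245] [395.5 251.5  24.7] [ 0.4636 -0.333   0.039 ] diam mm 151.50716755479056
small [ 16 136 225] [162.5 221.5  24.7] [0.545  0.3626 0.039 ] diam mm 152.43237185639322
b1 [110 173 230] [362.5 240.1  10. ] [ 0.4967 -0.2343  0.039 ] diam mm 60.081765628396866
b2 [110 179 228] [424.  273.5  10.3] [ 0.399  -0.4184  0.039 ] diam mm 64.28412338283118
p [143 145 192] [380.6 288.3   9.8] [ 0.3547 -0.2884  0.039 ] diam mm 60.039173001636954
scene ball [[ 0.47288853 -0.32340882  0.039     ]]
scene small [[0.55438659 0.36803246 0.039     ]]
```

View pics/crop.png

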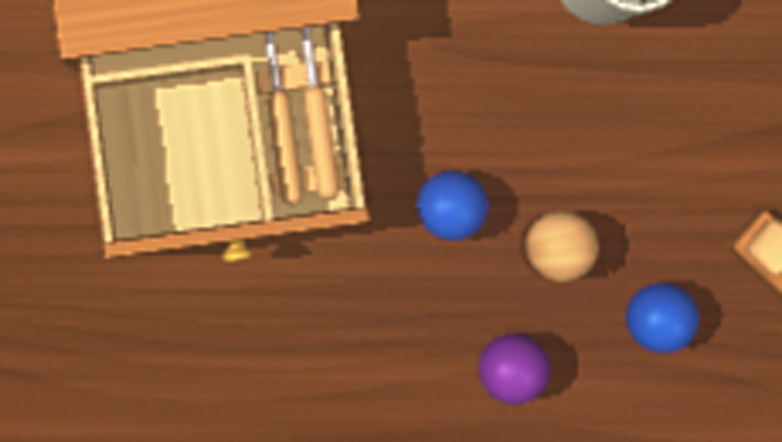

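Run:
```python
from h import *
import pickle
F=pickle.load(open("f0.pkl","rb")); R_={}
for n,(u,v),p in (("top",(396,252),0),("scene",(212,167),0),("top",(163,222),1),("scene",(389,240),1)):
    f=F[n]; a=cv2.resize(f["color"][v-15:v+15,u-15:u+15],None,fx=8,fy=8,interpolation=cv2.INTER_CUBIC)
    h=cv2.cvtColor(a,cv2.COLOR_BGR2HSV); m=((h[...,0]>9)&(h[...,0]<28)&(h[...,2]>(170 if n=="top" else 130))).astype(np.uint8)
    k=max(cv2.findContours(m,0,1)[0],key=cv2.contourArea); (x,y),r=cv2.minEnclosingCircle(k)
    x=x/8+u-15-.44;y=y/8+v-15-.44; print(n,p,x,y,r/8,plane(f,[(x,y)],.039 if p==0 else .03)[0].round(4))
f=F["top"]
c=lambda a:[(230+x/3.4-.35,180+y/3.4-.35) for x,y in a]
A=plane(f,c([(108,257),(369,220)]),.105); print("front",A.round(4),np.linalg.norm(A[0]-A[1]))
u=A[1]-A[0]; print("yaw",np.degrees(np.arctan2(u[0],-u[1])))
W=plane(f,c([(96,83),(248,62),(262,219),(113,240)]),.085); print("well tops",W.round(4))
B=plane(f,[(238,112),(322,100),(334,185),(247,196)],.118); print("chest",B.round(4))
```

```text
top 0 394.56 252.1225 10.074151992797852 [ 0.4618 -0.3301  0.039 ]
scene 0 210.40352207183838 168.78682571411133 18.75153160095215 [ 0.4826 -0.3255  0.039 ]
top 1 160.48898082733155 221.7757678604126 6.718164443969727 [0.5444 0.3711 0.03  ]
scene 1 388.4975 239.4975 21.124828338623047 [0.5478 0.367  0.03  ]
front [[ 0.4512  0.0619  0.105 ]
 [ 0.4841 -0.1542  0.105 ]] 0.2185518340557826
yaw 8.664822764181112
well tops [[ 0.597   0.0751  0.085 ]
 [ 0.6163 -0.0534  0.085 ]
 [ 0.4838 -0.0663  0.085 ]
 [ 0.4647  0.0589  0.085 ]]
chest [[ 0.8576  0.1342  0.118 ]
 [ 0.8952 -0.1055  0.118 ]
 [ 0.6508 -0.1402  0.118 ]
 [ 0.617   0.1041  0.118 ]]
```

The crop confirms it: the plain wooden ball at image (395,252), about 62 mm across, stands between two blue balls with a purple one nearby. It sits at about (0.462,-0.331). The well centre is about (0.540,0.005), chest yaw is 8.7° and the opening is about 0.169. I'll close along the 110° line, between the neighbours.

```bash
python3 -m pendant '[[0,0,-0.177,0,0,0,8.5],[0,0,-0.177,0,0,0,8.5],[0,0,-0.177,0,0,0,8.5],[0,0,-0.177,0,0,0,8.5]]'; python3 -m pendant '[[0,0,0,0,-3,0,8.5],[0,0,0,0,-4.4,0,8.5],[0,0,0,0,-4.4,0,8.5],[0,0,0,0,-4.4,0,8.5],[0,0,0,0,-4.4,0,8.5],[0,0,0,0,-4.4,0,8.5],[0,0,0,0,-4.4,0,8.5],[0,0,0,0,-4.4,0,8.5],[0,0,0,0,-4.4,0,8.5],[0,0,0,0,-4.4,0,8.5],[0,0,0,0,-4.4,0,8.5],[0,0,0,0,-4.4,0,8.5],[0,0,0,0,-4.4,0,8.5],[0,0,0,0,-4.4,0,8.5],[0,0,0,0,-4.4,0,8.5],[0,0,0,0,-4.4,0,8.5],[0,0,0,0,-4.4,0,8.5],[0,0,0,0,-4.4,0,8.5],[0,0,0,1.0,-4.4,0,8.5],[0,0,0,1.0,-4.4,0,8.5]]'
python3 - <<'E'
from h import *
import pickle
o=env.get_obs(); f=grab_frame("wrist"); T=tool(o)@np.array(f["mount"]); pickle.dump((o,f),open("w1.pkl","wb"))
cv2.imwrite("pics/w1.png",f["color"]); print(tool(o).round(4)); 
P=np.array([.462,-.331,.039,1]); q=np.linalg.inv(T)@P; print(q,cv2.projectPoints(q[None,:3],np.zeros(3),np.zeros(3),K(f),np.array(f["distortion"]))[0])
E
```

```text
t: 0.6
eef_pos: [0.1843, 0.4914, 0.231]
ee_rot: [-0.0, -0.177, 0.984, -0.0]
ft_force: [-0.0, -0.1, 0.2]
grip_width: 0.0849
finger_force: 0.0
t: 3.1
eef_pos: [0.4619, -0.3304, 0.2309]
ee_rot: [-0.0, -0.174, 0.985, 0.0]
ft_force: [0.2, 0.6, 0.2]
grip_width: 0.0851
finger_force: 0.0
[[-9.396e-01 -3.422e-01 -4.000e-04  4.619e-01]
 [-3.422e-01  9.396e-01  4.000e-04 -3.304e-01]
 [ 2.000e-04  5.000e-04 -1.000e+00  2.309e-01]
 [ 0.000e+00  0.000e+00  0.000e+00  1.000e+00]]
[-9.66017962e-04 -2.24755806e-02  3.41559119e-01  1.00000000e+00] [[[278.10509031 193.25834306]]]
```

View pics/w1.png

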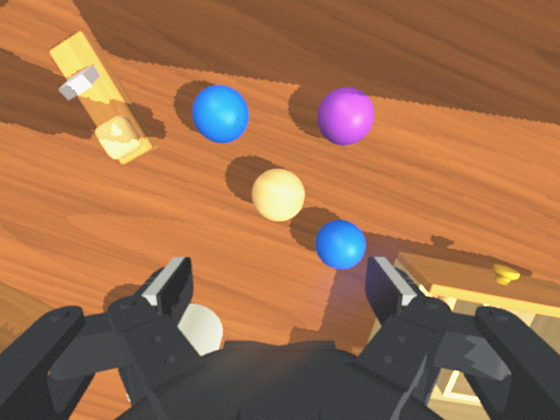

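The wrist view shows the wooden ball at (278,195). The projection predicted (278,193), so the target is right to about 2 mm. The blue and purple neighbours are clear of both finger paths, so I'm descending and closing.

```bash
python3 -m pendant '[[0,0,0,0,0,4,8.5],[0,0,0,0,0,5,8.5],[0,0,0,0,0,4,8.5],[0,0,0,0,0,3,8.5],[0,0,0,0,0,3,8.5],[0,0,0,0,0,1.5,8.5],[0,0,0,0,0,1.2,8.5],[0,0,0,0,0,0,8.5],[0,0,0,0,0,0,5],[0,0,0,0,0,0,5],[0,0,0,0,0,0,5],[0,0,0,0,0,0,5],[0,0,0,0,0,0,5],[0,0,0,0,0,0,5]]'
```

```text
t: 4.9
eef_pos: [0.4631, -0.3311, 0.0159]
ee_rot: [0.001, -0.173, 0.985, -0.002]
ft_force: [0.6, -7.2, 5.0]
grip_width: 0.0598
finger_force: 63.3
```

```bash
python3 -m pendant '[[0,0,0,0,0,-1,5],[0,0,0,0,0,-2,5],[0,0,0,0,0,-4,5],[0,0,0,0,0,-4,5],[0,0,0,0,0,-4,5],[0,0,0,0,0,-4,5],[0,0,0,0,0,-2,5],[0,0,0,-1,1.6,0,5],[0,0,0,-2,3.1,0,5],[0,0,0,-2.4,3.7,0,5],[0,0,0,-2.4,3.7,0,5],[0,0,0,-2.4,3.7,0,5],[0,0,0,-2.4,3.7,0,5],[0,0,0,-2.4,3.7,0,5],[0,0,0,-2.1,3.2,0,5],[0,0,0,-1.6,2.4,0,5],[0,0,0,0,0,0,5],[0,0,0,0,0,0,5]]'
python3 - <<'E'
from h import *
import pickle
o=env.get_obs(); f=grab_frame("top"); w=grab_frame("wrist"); s=grab_frame("scene")
pickle.dump((o,f,w,s),open("w2.pkl","wb"))
a=cv2.resize(f["color"][150:290,220:360],None,fx=4,fy=4,interpolation=cv2.INTER_CUBIC)
b=w["color"]; b=cv2.resize(b,(400,300)); s=cv2.resize(s["color"][150:290,190:330],(300,300))
cv2.imwrite("pics/c2.png",np.hstack([b,s]))
T=tool(o); print(T.round(4)); 
X=np.array([.9886,.1506,0]);Y=np.array([-.1506,.9886,0]);C=np.array([.5403,.005,.021])
M=T@np.array(w["mount"]); Mi=np.linalg.inv(M)
pts=[C+X*a*.0675+Y*b*.065+np.array([0,0,.064]) for a,b in((-1,-1),(-1,1),(1,1),(1,-1))]+[C]
q=np.array([(Mi@np.r_[p,1])[:3] for p in pts])
print((cv2.projectPoints(q,np.zeros(3),np.zeros(3),K(w),np.array(w["distortion"]))[0].reshape(-1,2)/1.4).round(1))
E
```

```text
t: 7.15
eef_pos: [0.5384, 0.0059, 0.2239]
ee_rot: [-0.0, -0.174, 0.985, 0.0]
ft_force: [0.5, -0.6, -1.2]
grip_width: 0.0603
finger_force: 64.9
[[-9.395e-01 -3.426e-01 -9.000e-04  5.384e-01]
 [-3.426e-01  9.395e-01  0.000e+00  5.900e-03]
 [ 9.000e-04  4.000e-04 -1.000e+00  2.239e-01]
 [ 0.000e+00  0.000e+00  0.000e+00  1.000e+00]]
[[159.1  87.8]
 [255.7 107.9]
 [231.7 198. ]
 [145.5 182.2]
 [198.2 137.8]]
```

View pics/c2.png

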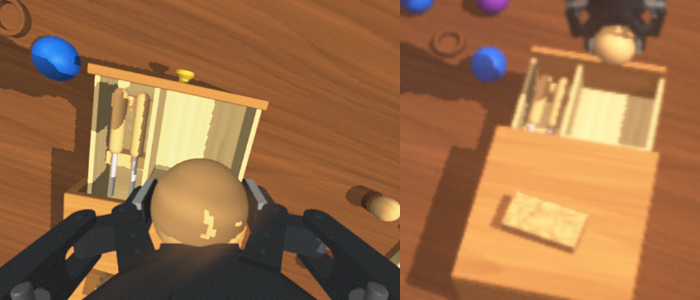

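The wrist view shows the ball held between the pads. The well's front corners are at about (157,88) and (258,108), which matches the projected ones. I'll lower it.

```bash
python3 -m pendant '[[0,0,0,0,0,2.5,5],[0,0,0,0,0,4,5],[0,0,0,0,0,4,5],[0,0,0,0,0,3.5,5],[0,0,0,0,0,2,5],[0,0,0,0,0,1.3,5],[0,0,0,0,0,0.9,5],[0,0,0,0,0,0.5,5],[0,0,0,0,0,0.3,5],[0,0,0,0,0,0,5],[0,0,0,0,0,0,5]]'
```

```text
t: 8.68
eef_pos: [0.5392, 0.0056, 0.0346]
ee_rot: [0.0, -0.174, 0.985, -0.0]
ft_force: [-0.7, 0.7, -0.1]
grip_width: 0.0595
finger_force: 64.9
```

```bash
for i in 1 2 3; do python3 -m pendant '[[0,0,0,0,0,0.1,5],[0,0,0,0,0,0.1,5],[0,0,0,0,0,0,5]]' | grep -E "eef|ft"; done
```

```text
eef_pos: [0.539, 0.0056, 0.0322]
ft_force: [-0.3, 0.1, -1.6]
eef_pos: [0.5396, 0.0056, 0.0308]
ft_force: [-0.2, 1.7, 7.3]
eef_pos: [0.5413, 0.0058, 0.0304]
ft_force: [-1.1, 3.7, 27.6]
```

It made contact at about z=0.031. I'll ease off 1.5 mm and release.

```bash
python3 -m pendant '[[0,0,0,0,0,-0.1,5],[0,0,0,0,0,-0.15,5],[0,0,0,0,0,-0.05,5],[0,0,0,0,0,0,5]]'; python3 -m pendant '[[0,0,0,0,0,0,6.2],[0,0,0,0,0,0,6.4],[0,0,0,0,0,0,6.8],[0,0,0,0,0,0,7.2],[0,0,0,0,0,0,7.5],[0,0,0,0,0,0,7.5],[0,0,0,0,0,0,7.5],[0,0,0,0,0,0,7.5]]'; python3 -m pendant '[[0,0,0,0,0,-1,7.5],[0,0,0,0,0,-2,7.5],[0,0,0,0,0,-3,7.5],[0,0,0,0,0,-4,7.5],[0,0,0,0,0,-4,7.5],[0,0,0,0,0,-4,7.5],[0,0,0,0,0,0,7.5]]'
python3 - <<'E'
from h import *
import pickle
o=env.get_obs(); w=grab_frame("wrist");f=grab_frame("scene"); pickle.dump((o,w),open("w3.pkl","wb"))
cv2.imwrite("pics/c3.png",np.hstack([cv2.resize(w["color"],(400,300)),cv2.resize(f["color"][130:270,190:330],(300,300))]))
E
```

```text
t: 10.3
eef_pos: [0.5389, 0.0056, 0.0311]
ee_rot: [-0.0, -0.174, 0.985, 0.0]
ft_force: [-0.5, 0.3, -1.6]
grip_width: 0.0596
finger_force: 65.2
t: 11.3
eef_pos: [0.5391, 0.0056, 0.0314]
ee_rot: [0.0, -0.174, 0.985, -0.0]
ft_force: [0.5, -0.3, 2.8]
grip_width: 0.0749
finger_force: 0.2
t: 12.18
eef_pos: [0.54, 0.0055, 0.2143]
ee_rot: [0.002, -0.174, 0.985, -0.001]
ft_force: [-0.4, 0.1, -1.2]
grip_width: 0.0749
finger_force: 0.0
```

View pics/c3.png

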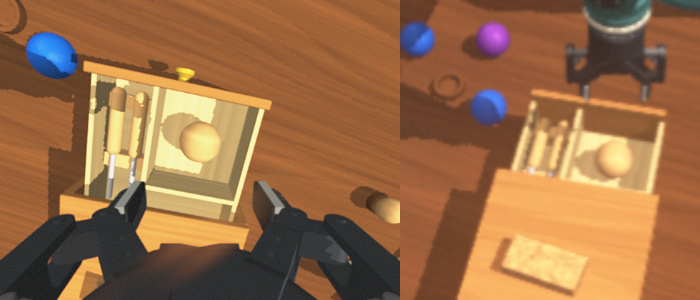

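The ball lies in the large compartment, at wrist crop (200,140), near its middle and free of the fingers. Next I'll close the gripper, align it with the chest, and move in front of the panel above the knob.

```bash
python3 -m pendant '[[0,0,0.1,0,0,0,4],[0,0,0.1,0,0,0,0],[0,0,0,1.5,-0.5,0,0],[0,0,0,3.5,-1.2,0,0],[0,0,0,3.5,-1.2,0,0],[0,0,0,2.5,-0.8,0,0],[0,0,0,1.5,-0.3,0,0],[0,0,0,0,0,2,0],[0,0,0,0,0,4,0],[0,0,0,0,0,4,0],[0,0,0,0,0,2,0],[0,0,0,0,0,0.9,0],[0,0,0,0,0,0,0],[0,0,0,0,0,0,0]]'
python3 - <<'E'
from h import *
o=env.get_obs(); T=tool(o); print(T.round(4)); w=grab_frame("top"); X=np.array([.9886,.1506,0]);Y=np.array([-.1506,.9886,0])
d=T[:3,3]-np.array([.4677,-.0462,.105]); print("tcp rel panel",d@X,d@Y,d[2])
E
```

```text
t: 14.02
eef_pos: [0.4218, -0.0527, 0.083]
ee_rot: [0.001, -0.075, 0.997, -0.0]
ft_force: [0.1, -0.7, 0.3]
grip_width: 0.0001
finger_force: 0.0
[[-9.888e-01 -1.490e-01  1.100e-03  4.218e-01]
 [-1.490e-01  9.888e-01 -4.000e-04 -5.270e-02]
 [-1.000e-03 -5.000e-04 -1.000e+00  8.300e-02]
 [ 0.000e+00  0.000e+00  0.000e+00  1.000e+00]]
tcp rel panel -0.04634759085883258 0.0005081396043990251 -0.021996262423841964
```

```bash
python3 -m pendant '[[0,0,0,-1,0,0,0],[0,0,0,-1,0,0,0],[0,0,0,-0.6,0,0,0],[0,0,0,-0.4,0,0,0],[0,0,0,-0.4,0,0,0],[0,0,0,-0.4,0,0,0],[0,0,0,-0.6,0,0,0],[0,0,0,-0.8,0,0,0],[0,0,0,-0.8,0,0,0],[0,0,0,-0.8,0,0,0],[0,0,0,-0.8,0,0,0],[0,0,0,-0.8,0,0,0],[0,0,0,-0.8,0,0,0],[0,0,0,-0.8,0,0,0],[0,0,0,-0.8,0,0,0]]' | grep -E "t:|eef|ft"; python3 -m pendant '[[0,0,0,-0.8,0,0,0],[0,0,0,-0.8,0,0,0],[0,0,0,-0.8,0,0,0],[0,0,0,-0.8,0,0,0],[0,0,0,-0.6,0,0,0],[0,0,0,-0.4,0,0,0],[0,0,0,-0.3,0,0,0]]' | grep -E "t:|eef|ft"
python3 - <<'E'
from h import *
o=env.get_obs(); w=grab_frame("scene"); t=grab_frame("top")
cv2.imwrite("pics/c4.png",np.hstack([cv2.resize(w["color"][130:270,190:330],(400,400)),cv2.resize(t["color"][120:260,220:360],(400,400))]))
E
```

```text
t: 15.95
eef_pos: [0.5287, -0.0364, 0.0823]
ee_rot: [0.0, -0.075, 0.997, -0.0]
ft_force: [-1.4, -1.1, 0.4]
t: 16.82
eef_pos: [0.5728, -0.0298, 0.0822]
ee_rot: [-0.0, -0.075, 0.997, 0.0]
ft_force: [-1.6, -0.4, -0.2]
```

View pics/c4.png

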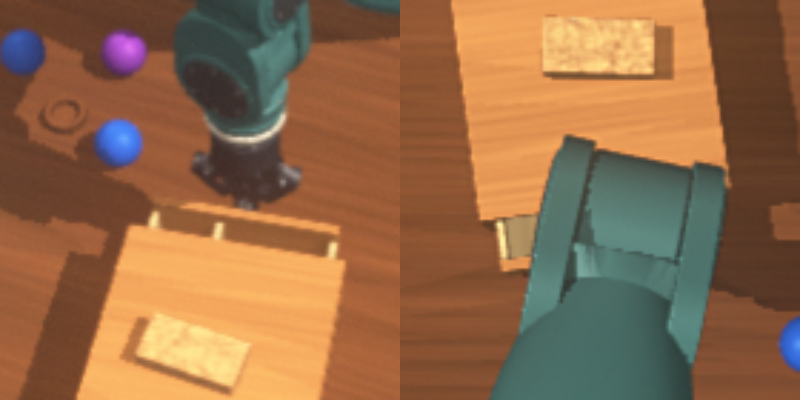

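The drawer is following the fingers straight in, with about 50 mm still open. I'll go on slowly through the catch.

```bash
python3 -m pendant '[[0,0,0,-0.4,0,0,0],[0,0,0,-0.4,0,0,0],[0,0,0,-0.4,0,0,0],[0,0,0,-0.4,0,0,0],[0,0,0,-0.4,0,0,0],[0,0,0,-0.4,0,0,0],[0,0,0,-0.3,0,0,0],[0,0,0,-0.3,0,0,0]]' | grep -E "eef|ft"; for i in 1 2 3 4; do python3 -m pendant '[[0,0,0,-0.25,0,0,0],[0,0,0,-0.25,0,0,0]]' | grep -E "eef|ft"; done
```

```text
eef_pos: [0.6025, -0.0254, 0.0823]
ft_force: [-0.4, 0.4, -0.3]
eef_pos: [0.6069, -0.0247, 0.0823]
ft_force: [-4.5, -2.1, 2.6]
eef_pos: [0.6123, -0.0239, 0.0822]
ft_force: [-2.7, -0.6, 1.3]
eef_pos: [0.6176, -0.0231, 0.0823]
ft_force: [-1.3, 0.5, 0.1]
eef_pos: [0.6225, -0.0223, 0.0824]
ft_force: [0.8, 0.3, 0.8]
```

```bash
for i in 1 2; do python3 -m pendant '[[0,0,0,-0.2,0,0,0],[0,0,0,-0.2,0,0,0]]' | grep -E "eef|ft"; done
```

```text
eef_pos: [0.6244, -0.022, 0.0822]
ft_force: [-18.7, -4.5, 13.3]
eef_pos: [0.6243, -0.022, 0.0822]
ft_force: [-47.4, -10.3, 32.1]
```

It has met the stop, so the drawer is seated. I'll back off, move clear and check.

```bash
python3 -m pendant '[[0,0,0,0.6,0,0,0],[0,0,0,1,0,0,0],[0,0,0,3,0,0,0],[0,0,0,4,0,0,0],[0,0,0,4,0,0,0],[0,0,0,4,0,-3,0],[0,0,0,3,0,-4,0],[0,0,0,1,0,-4,0],[0,0,0,0,5,0,0],[0,0,0,0,5,0,0],[0,0,0,0,5,0,0],[0,0,0,0,5,0,0],[0,0,0,0,5,0,0],[0,0,0,0,0,0,0],[0,0,0,0,0,0,0]]' | grep -E "t:|eef|ft"
python3 - <<'E'
from h import *
w=grab_frame("scene"); t=grab_frame("top")
cv2.imwrite("pics/c5.png",np.hstack([cv2.resize(w["color"],(400,300)),cv2.resize(t["color"][90:260,200:427],(400,300))]))
E
```

```text
t: 21.3
eef_pos: [0.389, 0.1952, 0.1922]
ee_rot: [0.0, -0.075, 0.997, -0.0]
ft_force: [-0.6, 0.3, 0.2]
```

View pics/c5.png

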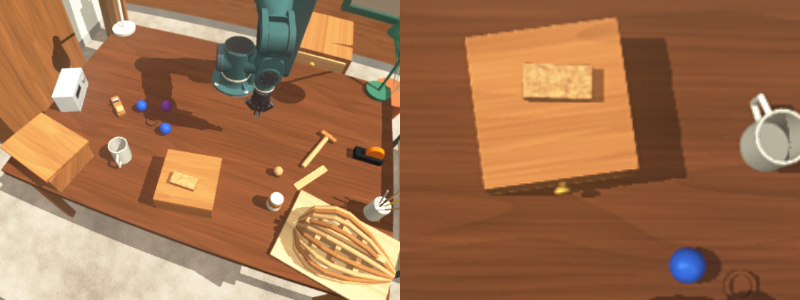

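The drawer is flush: in the top crop only the knob shows, at (562,188). Everything else stands where it was and the arm is clear.

```bash
python3 -c "
from station import job_done
print(job_done())"
```

```text
the job is handed in; nothing more can be done
None
```

The larger wooden ball was set down gently in the large compartment and the drawer pushed home past its catch until it seated; nothing else on the bench appears to have moved, and the job is handed in at about 21 s, with no verdict returned.

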